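# Meter two test rods from the tipping cup into the balance tray

### The arm

A 6-joint arm with a two-finger parallel gripper is mounted at the origin on the work surface. World frame = base frame: x ahead of the robot, y to its left, z up, the work surface at z = 0. Lengths are in mm, angles in rad, forces in N, time in s.
With the tool pointing down it reaches from about 400 to 925 mm from the base axis. Payload 12.5 kg.
Tool frame: the origin (TCP) lies at the very end of the fingers, on their centre line; the grasp point (between the pads) lies 19 mm behind it; x points along the fingers, y is the direction in which the jaws open and shut, and the axes are right-handed (so a half turn about x gives the same grasp; the last joint's range is limited). The gripper opens to 95 mm and grips with 3 to 60 N. Pads are 20 mm wide; open, the fingers measure 119 mm over their backs; the gripper's body (75 mm by 180 mm) begins 59 mm behind the grasp point.
Start: joints at [-1.244, 0.491, 1.559, -0, 1.092, -0.106], TCP at [262.158, -567.38, 214.661] pointing down, gripper open.
Joint ranges: [-3.1, 3.1], [-0.84, 2.19], [0.05, 2.79], [-1.13, 4.28], [0.06, 2.93], [-2.69, 2.69]. Speed limits (rad/s): [2.22, 2.22, 2.79, 3.14, 3.14, 3.14].

### API

Orientations are given as [roll, pitch, yaw] about the fixed x, y, z axes, in that order (R = Rz(yaw) Ry(pitch) Rx(roll)).
In Python, from cell import env, optics, job gives the robot as it stands.
- The arm moves only by the shell command python3 -m handwheel 'ROWS' [OPENING]. ROWS is JSON, a list of rows, each an object with "travel": the shift along the world's x, y, z in mm, a list of three; "roll": the turn about the world's z in degrees. In form: [{"travel": [dx, dy, dz], "roll": roll}, ...]. A call has 1 to 8 rows; each row is the pose to reach, as a shift and turn from the pose commanded when the call began; what a row does not reach only later rows make up. A row lasts 1/10 s, in which the tool goes at most 50 mm and 8.59 degrees, less where a joint would pass 70% of its speed; a pose out of reach is approached as far as the arm can. A call with a gripper value outside its range is refused whole. OPENING is the closure, from -1 (fully open) to 1 (shut), set as the call begins (- or left out, the last holds). The fingers move at their own pace and stop on an object; the grip force is fixed at half the most. Time passes only in rows, so rows that repeat a pose let the fingers close. It gives the time, the measured TCP pose, the force and the opening at its end, in the units of the state.
- env.state(): the state, without advancing time (a new reading comes with each control period).
- optics.read_camera(name): name is "scene" or "top" or "wrist"; returns the picture (400x640x3 uint8, red, green, blue); there is no depth.
- optics.camera_params(name): a dict with "fx", "fy", "cx", "cy" (pixels), "k1" (the pictures are not rectified: a ray, as slopes to the right and down, at radius r is drawn at 1 + k1 r^2 times it, then the intrinsics apply), "world_from_camera" (4x4, takes a point from camera to world coordinates). Camera axes: x right, y up, looking along -z (the intrinsics and any distortion apply to the point x, -y, -z); pixel columns grow to the right and rows downward; lengths in mm; the calibration is good to about 2 mm. A picture is of the moment at which its call begins: read the wrist's pose just before it. camera_params takes no time and is no camera call; for the wrist camera it gives the pose at the moment of the call.
- job.job_done(): hands the job in, once; it reports no verdict.
The state is a dict: "t": time; "joints": joint angles; "qvel": joint speeds; "tau": joint torques, N m; "eef_pos": TCP position; "tcp_rot": TCP orientation; "ft_force": force on the tool from outside, world axes, zero at the start; "moment": the same for the moment, N m; "opening": opening from 0.0 (shut) to 1.0 (fully open).
Only numpy, scipy, OpenCV 4.12 (cv2) and the standard library are available. Lean on these libraries where they do the work, as an engineer would, in place of code of your own. Each camera call takes 0.05 s, during which the arm holds its last target.

### The job

Weigh out two brass rods for the test: tip the blue cup slowly by its red crossbar until the first rod starts to roll, hold that angle until the rod lies still in the orange tray, then tip a little further and hold in the same way for the second. Keep the third rod in the cup, bring the cup back to its level rest and let go. Do not touch the rods with the robot and leave everything else on the bench where it is.

Things in the scene. Friction and masses are not known exactly. Their poses are not given: they have to be found in the camera images.
- cup (a joint): tilt of the blue cup about its level hinge, rad: 0 = level on its stop (start), grows as it tips mouth-down, stop at 1.15. Damped; its weight lies behind the hinge, so left alone it sinks back to 0. About 2 to 7 N at the crossbar moves it slowly. The rods lie in separate pockets: the front one rolls out at 0.3 to 0.5, the middle one at 0.6 to 0.8, the back one above 0.9
- pivot (a point): centre of the hinge axis between the grey cheeks of the fixed stand, 150 mm above the bench; never moves. -x points level from the mouth to the tray (tipping direction), y along the hinge, z up. The blue cup with clear sides reaches 120 mm behind the hinge (+x), is 86 mm wide, its walls end 29 mm above the hinge at rest. All on the tray's side is lower than 10 mm above the hinge
- bar (a point): centre of the red crossbar: round grip, 18 mm thick, 84 mm long, parallel to the hinge, on two thin steel arms at its ends. Fixed to the cup, 125 mm from the hinge: at rest 119 mm above it and 37 mm behind it (pivot +x); tipping carries it on an arc towards the tray (pivot -x). Free on all sides, 60 mm free below it. Its axes turn with the cup
- mouth (a point): middle of the lip of the cup's mouth, over which the rods roll; turns with the cup; its x points along the cup's floor to the back of the cup, z up from it. A rod in the cup has x between 20 and 130 mm here
- tray (a point): centre of the floor of the fixed orange catch tray on the white balance, in front of and below the mouth; inside 150 mm along x, 117 mm along y, near wall 20 mm high with an apron sloping up from it to under the lip, far wall 65 mm high; axes as pivot
- rod_front_center (a point): centre of the front (nearest the mouth) brass rod: a plain solid cylinder 24 mm in diameter and 70 mm long, about 0.26 kg, lying across the cup (its length parallel to the hinge axis)
- rod_middle_center (a point): centre of the middle brass rod: a plain solid cylinder 24 mm in diameter and 70 mm long, about 0.26 kg, lying across the cup (its length parallel to the hinge axis)
- rod_back_center (a point): centre of the back brass rod: a plain solid cylinder 24 mm in diameter and 70 mm long, about 0.26 kg, lying across the cup (its length parallel to the hinge axis); stays in the cup
- rod_front: the same front rod, origin on its surface
- rod_middle: the same middle rod, origin on its surface
- jar: amber jar with white lid, 64 mm wide, 85 mm tall, origin under it; loose bystander, leave it where it is
- beaker: white cup, 72 mm wide, 90 mm tall, origin under it; loose bystander, leave it where it is
- brush: brush 170 mm long, lying; loose bystander, leave it where it is
- driver: screwdriver 180 mm long, lying; loose bystander, leave it where it is
- mount_a: grey specimen mount, disc 38 mm wide, 22 mm tall, beside the stand; loose bystander, leave it where it is
- mount_b: green specimen mount, disc 38 mm wide, 22 mm tall, beside the stand; loose bystander, leave it where it is
- rod_back: the same back rod, origin on its surface

How it is judged:
By the outcome, as a careful person would: the job done as asked, in the order asked, and still so for the second after the job is handed in, with the robot touching nothing.
It also fails if it takes over 58 s, if anything falls off the work surface, if the arm or the gripper's body presses on something with over 40 N, if the wrist force passes 120 N, or if a joint passes its speed limit or range.

## Working session

There is one attempt and no reset: what is moved stays moved. The work goes in short steps, Python scripts to look and compute and a shell command to move; the robot and the scene stay as the last step left them, time stands still between calls to the robot, and variables do not carry over. Pictures are saved under pics/ and viewed, and the job is handed in when it is done.

```bash
ls; mkdir -p pics; python3 - <<'E'
from cell import env,optics,job
import cv2
s=env.state();print(s)
for n in("scene","top","wrist"):
    p=optics.camera_params(n);print(n,p)
    cv2.imwrite(f"pics/{n}0.png",optics.read_camera(n)[:,:,::-1])
E
```

```text
pics
{'t': 0.0, 'joints': array([-1.24360686e+00,  4.91549753e-01,  1.55946110e+00, -1.21769881e-05,
        1.09169864e+00, -1.05651895e-01]), 'qvel': array([-5.54452959e-04,  5.92238634e-05,  2.61925955e-04, -6.55471294e-04,
        1.06456438e-04, -1.10651631e-03]), 'tau': array([-2.01046321e-03, -6.12645149e+01, -2.58183521e+01,  6.91264146e-02,
        4.81540232e-02, -1.45543781e-04]), 'eef_pos': array([ 262.06511153, -567.12829841,  214.06383157]), 'tcp_rot': array([-1.66677862,  1.56967944,  1.90766102]), 'ft_force': array([0.44938553, 0.78621223, 0.31698983]), 'moment': array([ 0.02810404, -0.03773006, -0.03782412]), 'opening': 0.9994236167991601}
scene {'fx': 370.5309006499066, 'fy': 370.5309006499066, 'cx': 318.76013340392274, 'cy': 199.36088094057186, 'k1': 0.02030231927546657, 'world_from_camera': array([[ 5.87811614e-01, -5.72383902e-01,  5.71711618e-01,
         1.22303709e+03],
       [ 8.08945926e-01,  4.07857183e-01, -4.23389899e-01,
        -5.73762604e+02],
       [ 9.16487229e-03,  7.11357285e-01,  7.02770815e-01,
         1.02490472e+03],
       [ 0.00000000e+00
[... 358 characters left out ...]
-02,
        -5.70858975e+01],
       [-9.14990165e-03,  1.79016375e-01,  9.83803546e-01,
         1.36554600e+03],
       [ 0.00000000e+00,  0.00000000e+00,  0.00000000e+00,
         1.00000000e+00]])}
wrist {'fx': 360.0002281265617, 'fy': 360.0002281265617, 'cx': 319.097073663846, 'cy': 202.22179195206488, 'k1': -0.08012343774939445, 'world_from_camera': array([[ 4.19049818e-01,  8.82274449e-01,  2.14450570e-01,
         3.22075957e+02],
       [-9.07960803e-01,  4.07740126e-01,  9.67221240e-02,
        -5.40303922e+02],
       [-2.10464388e-03, -2.35244100e-01,  9.71934043e-01,
         3.86561011e+02],
       [ 0.00000000e+00,  0.00000000e+00,  0.00000000e+00,
         1.00000000e+00]])}
```

View pics/scene0.png

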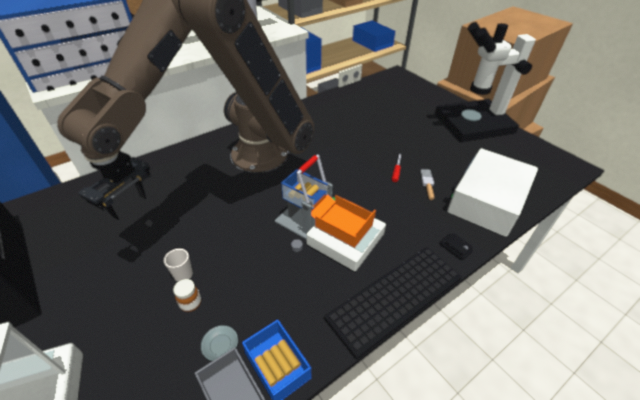

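View pics/top0.png

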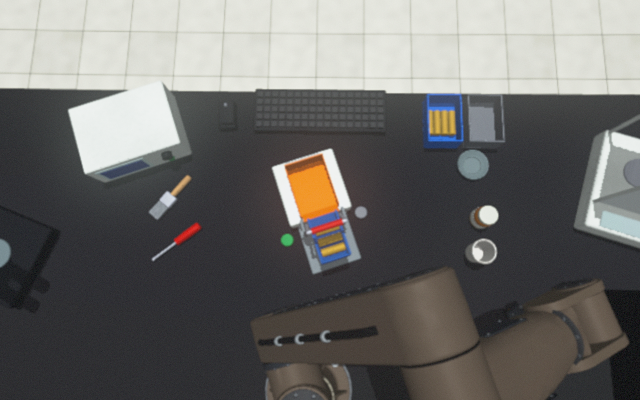

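View pics/wrist0.png

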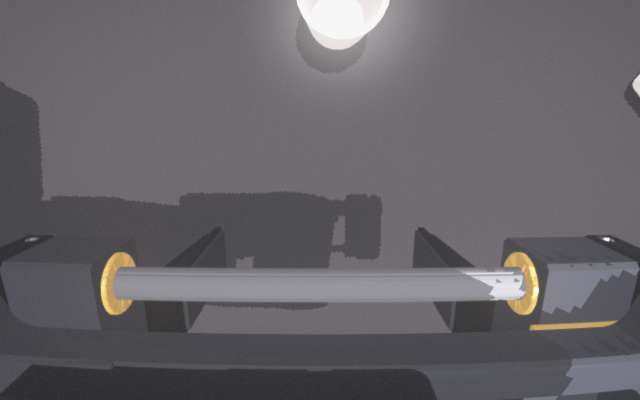

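```bash
cat > h.py <<'E'
import numpy as np,cv2
from cell import env,optics,job
def ray(n,uv,p=None):
    p=p or optics.camera_params(n)
    d=np.array([(uv[0]-p['cx'])/p['fx'],(uv[1]-p['cy'])/p['fy']]);q=d.copy()
    for _ in range(20): q=d/(1+p['k1']*(q@q))
    T=p['world_from_camera'];return T[:3,3],T[:3,:3]@np.array([q[0],-q[1],-1])
def plane(n,uv,z):
    o,d=ray(n,uv);return o+d*(z-o[2])/d[2]
def proj(n,X):
    p=optics.camera_params(n);T=p['world_from_camera'];c=T[:3,:3].T@(np.array(X)-T[:3,3])
    q=np.array([c[0],-c[1]])/-c[2];q=q*(1+p['k1']*(q@q));return q*p['fx']+[p['cx'],p['cy']]
def tri(uva,uvb,a='scene',b='top'):
    o1,d1=ray(a,uva);o2,d2=ray(b,uvb)
    s=np.linalg.lstsq(np.c_[d1,-d2],o2-o1,rcond=None)[0];A=o1+d1*s[0];B=o2+d2*s[1]
    return (A+B)/2,np.linalg.norm(A-B)
def crop(n,name,box,k=6):
    im=optics.read_camera(n);x,y,w,h=box
    cv2.imwrite(f'pics/{name}.png',cv2.resize(im[y:y+h,x:x+w,::-1],None,fx=k,fy=k,interpolation=cv2.INTER_CUBIC));return im
def red(im):
    h=cv2.cvtColor(im,cv2.COLOR_RGB2HSV);return (((h[...,0]<5)|(h[...,0]>172))&(h[...,1]>170)&(h[...,2]>90)).astype(np.uint8)
E
python3 - <<'E'
from h import *
for n,b in(('scene',(260,140,130,130)),('top',(260,140,120,140))):
    im=crop(n,n+'1',b,4 if n=='top' else 4.5)
    c,_=cv2.findContours(red(im),0,2)
    for k in c:
        if cv2.contourArea(k)>15:
            m=cv2.moments(k);print(n,cv2.contourArea(k),m['m10']/m['m00'],m['m01']/m['m00'],cv2.minAreaRect(k))
E
```

```text
scene 87.0 395.81417624521066 173.33908045977012 ((395.9412536621094, 173.23532104492188), (6.790997505187988, 16.492422103881836), 14.03624439239502)
scene 101.0 308.23927392739273 163.18316831683168 ((308.4508056640625, 163.0409698486328), (6.273807525634766, 19.33357048034668), 50.194427490234375)
top 194.0 187.51030927835052 233.1159793814433 ((187.16000366210938, 233.37998962402344), (8.0, 29.000001907348633), 53.13010025024414)
top 122.0 326.75 225.94262295081967 ((326.6612854003906, 226.00173950195312), (5.168154716491699, 29.750890731811523), 72.18110656738281)
```

View pics/scene1.png

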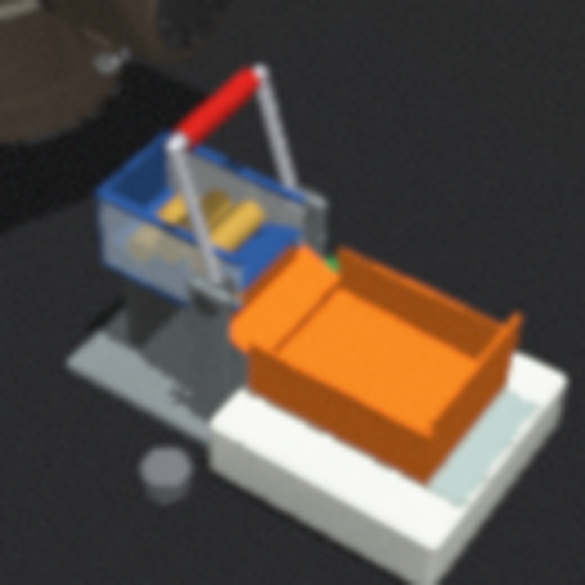

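View pics/top1.png

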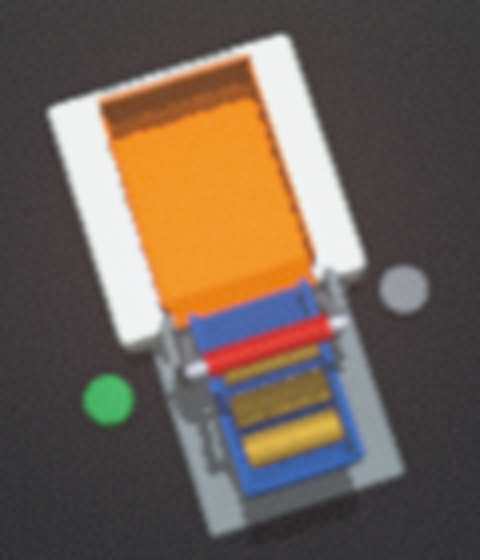

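```bash
python3 - <<'E'
from h import *
X,e=tri((308.24,163.18),(326.75,225.94));print(X,e)
a=plane('top',(260+197/4,140+370/4),X[2]);b=plane('top',(260+340/4,140+322/4),X[2]);print(a,b,np.degrees(np.arctan2(*(a-b)[[1,0]])))
# rods ends in scene/tray edges for yaw: tray left/right inner edges in top image
for (u,v),(u2,v2) in(((50,110),(125,345)),((290,38),(362,265)),((50,110),(290,38)) ):
    p=plane('top',(260+u/4,140+v/4),45);q=plane('top',(260+u2/4,140+v2/4),45);print(p,q,np.degrees(np.arctan2(*(p-q)[[1,0]])))
m=cv2.minAreaRect
im=optics.read_camera('top');r=red(im);r[:, :280]=0
ys,xs=np.nonzero(r);P=np.array([plane('top',(x,y),X[2])[:2] for x,y in zip(xs,ys)]);u,s,v=np.linalg.svd(P-P.mean(0));print(P.mean(0),np.degrees(np.arctan2(v[0,1],v[0,0])),np.ptp(P@v[0]),np.ptp(P@v[1]))
s=env.state();from scipy.spatial.transform import Rotation as R
print(R.from_euler('xyz',s['tcp_rot']).as_matrix().round(3),s['t'])
E
```

```text
[457.88101355 -51.64946068 272.71229429] 1.2103588475745004
[439.94900402  -7.42920986 272.71229429] [472.37723288 -99.07500802 272.71229429] 109.48597158602482
[671.73042611 124.89390527  45.        ] [483.72416653  59.43372195  45.        ] 19.19713980973601
[733.99225723 -66.07364164  45.        ] [ 549.53988632 -124.77279811   45.        ] 17.65287879367581
[671.73042611 124.89390527  45.        ] [733.99225723 -66.07364164  45.        ] 108.057707075997
[457.63568309 -52.11012302] -70.925766694581 76.70795575913934 13.637187385385516
[[-0.     0.419 -0.908]
 [ 0.    -0.908 -0.419]
 [-1.    -0.    -0.   ]] 0.3
```

```bash
python3 -m handwheel '[{"travel":[0,10,40],"roll":3},{"travel":[10,35,80],"roll":9},{"travel":[25,75,106],"roll":16},{"travel":[42,120,106],"roll":24},{"travel":[59,165,106],"roll":32},{"travel":[76,210,106],"roll":39},{"travel":[93,255,106],"roll":45},{"travel":[105,290,106],"roll":50}]' -1
python3 -m handwheel '[{"travel":[15,40,0],"roll":6},{"travel":[30,85,0],"roll":13},{"travel":[47,130,0],"roll":20},{"travel":[64,175,0],"roll":26},{"travel":[80,210,0],"roll":31},{"travel":[90,225,0],"roll":34},{"travel":[90,225,0],"roll":34},{"travel":[90,225,0],"roll":34}]' -1
python3 - <<'E'
from h import *
crop('wrist','w2',(0,0,640,400),1)
s=env.state();print(s)
from scipy.spatial.transform import Rotation as R
y=R.from_euler('xyz',s['tcp_rot']).as_matrix()[:,1];print(np.degrees(np.arctan2(y[1],y[0])))
E
```

```text
t: 1.1
eef_pos: [367.5, -275.0, 320.9]
tcp_rot: [1.585, 1.57, -0.247]
ft_force: [0.7, 0.0, 0.5]
opening: 0.997
t: 1.9
eef_pos: [457.0, -52.4, 320.6]
tcp_rot: [-1.477, 1.571, -2.72]
ft_force: [0.1, -0.3, -0.1]
opening: 1.002
{'t': 1.95, 'joints': array([-2.58938390e-01,  1.46274724e-01,  1.78355449e+00, -1.52943788e-04,
        1.21194133e+00, -5.85633117e-01]), 'qvel': array([-0.01462877, -0.00235796,  0.0015998 ,  0.00208516,  0.00016569,
       -0.00180391]), 'tau': array([ 9.98038910e-01, -3.84312344e+01, -2.77822101e+01,  7.54590193e-02,
        7.12552713e-02, -7.04176127e-03]), 'eef_pos': array([456.82040352, -52.87248573, 320.60306347]), 'tcp_rot': array([-1.47868312,  1.57056797, -2.722731  ]), 'ft_force': array([ 0.03033253, -0.14596816,  0.0397223 ]), 'moment': array([ 0.02333315, -0.11165789,  0.05364484]), 'opening': 0.9974675844368694}
18.721307268556423
```

View pics/w2.png

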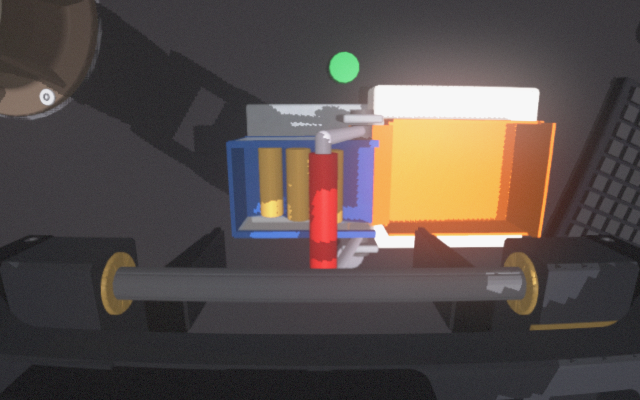

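```bash
python3 - <<'E'
from h import *
print(plane('wrist',(323,153),272),plane('wrist',(323,262),272),plane('wrist',(321,262),272))
print(proj('wrist',(457.5,-52,269)),proj('top',(457.5,-52,269)))
t=np.array([.947,.321]);
for n,uv in(('bar top a',(324,156)),('b',(324,260))):
  print(plane('wrist',uv,275)[:2]@t, np.array([457.,-52.6])@t)
E
```

```text
[445.48108159 -11.55696543 272.        ] [468.58231466 -79.23904146 272.        ] [467.33369537 -79.66202964 272.        ]
[320.3518005  217.92828924] [326.68913732 226.14354043]
418.7403703630743 415.8944
418.9268246931008 415.8944
```

```bash
python3 -m handwheel '[{"travel":[2,1,-15],"roll":0},{"travel":[2,1,-35],"roll":0},{"travel":[2,1,-55],"roll":0},{"travel":[2,1,-66],"roll":0},{"travel":[2,1,-70],"roll":0},{"travel":[2,1,-70],"roll":0}]' -1
python3 -m handwheel '[{"travel":[0,0,0],"roll":0},{"travel":[0,0,0],"roll":0},{"travel":[0,0,0],"roll":0},{"travel":[0,0,0],"roll":0},{"travel":[0,0,0],"roll":0},{"travel":[0,0,0],"roll":0},{"travel":[0,0,0],"roll":0}]' 0.5
python3 - <<'E'
from h import *
crop('wrist','w3',(0,0,640,400),1);crop('scene','s3',(260,140,130,130),4.5)
E
```

```text
t: 2.55
eef_pos: [459.1, -51.9, 250.7]
tcp_rot: [-2.199, 1.571, 2.84]
ft_force: [-0.1, 0.2, 0.3]
opening: 1.001
t: 3.25
eef_pos: [459.2, -51.4, 250.7]
tcp_rot: [1.601, 1.571, 0.358]
ft_force: [-0.3, -0.5, -0.5]
opening: 0.469
```

View pics/w3.png

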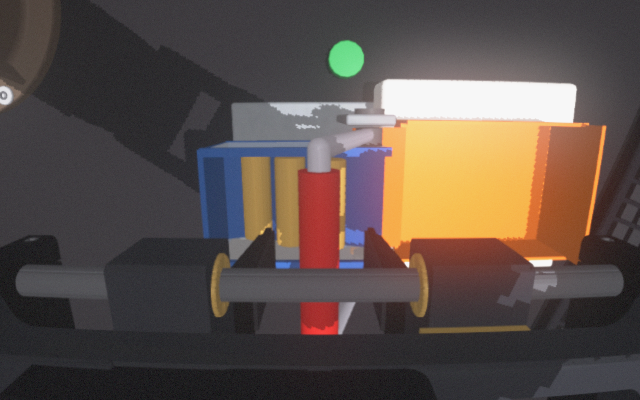

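View pics/s3.png

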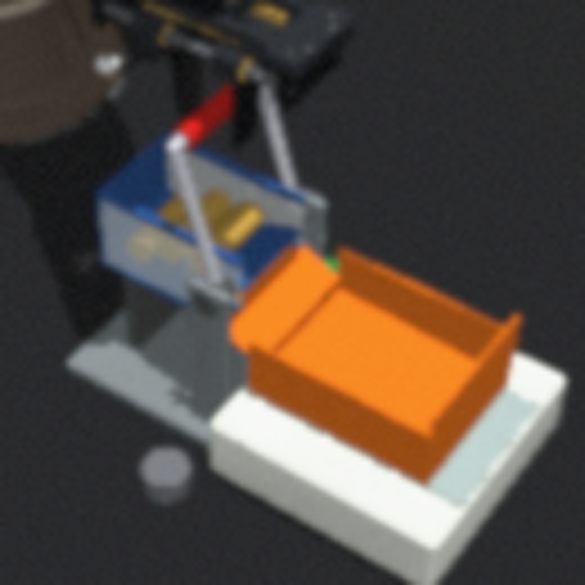

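```bash
python3 - <<'E'
from h import *
print(plane('scene',(299.6,172.7),269),plane('scene',(318.2,156),269))
for X in ((459,-52,250),(459,-52,269)): print((proj('scene',X)-[260,140])*4.5)
print(plane('wrist',(320,142),274),plane('wrist',(320,168),274))
s=env.state();print(s['t'],s['opening'],s['ft_force'])
E
```

```text
[477.31932895 -97.42104485 269.        ] [442.72909493  -0.47581964 269.        ]
[217.07504627 129.95458568]
[216.78545645 109.44950861]
[4.42161604e+02 3.86051329e-01 2.74000000e+02] [445.62660602  -9.7884403  274.        ]
3.35 0.3802132235659078 [0.61701281 0.09419311 0.39260894]
```

```bash
python3 -m handwheel '[{"travel":[0,0,0],"roll":0},{"travel":[0,0,0],"roll":0},{"travel":[0,0,0],"roll":0},{"travel":[0,0,0],"roll":0},{"travel":[0,0,0],"roll":0}]' 0.52
python3 - <<'E'
from h import *
t=np.array([.947,.321])
for th in np.arange(0,.9,.05):
    a=np.arctan2(119,37)+th;print(round(th,2),(t*(37-125*np.cos(a)*1.0)).round(1)*1, round(124.6*np.sin(a)-119,1))
E
```

```text
t: 3.85
eef_pos: [459.2, -51.4, 250.7]
tcp_rot: [1.283, 1.571, 0.041]
ft_force: [-0.0, 0.9, 0.5]
opening: 0.241
0.0 [-0.1 -0. ] -0.0
0.05 [5.6 1.9] 1.7
0.1 [11.4  3.8] 3.1
0.15 [17.2  5.8] 4.2
0.2 [23.1  7.8] 5.0
0.25 [29.   9.8] 5.4
0.3 [34.9 11.8] 5.6
0.35 [40.8 13.8] 5.5
0.4 [46.7 15.8] 5.0
0.45 [52.6 17.8] 4.2
0.5 [58.4 19.8] 3.2
0.55 [64.2 21.7] 1.8
0.6 [69.9 23.7] 0.1
0.65 [75.5 25.6] -1.9
0.7 [81.  27.4] -4.2
0.75 [86.4 29.3] -6.7
0.8 [91.6 31.1] -9.6
0.85 [96.8 32.8] -12.7
```

```bash
python3 -m handwheel '[{"travel":[1,0.4,0.5],"roll":0},{"travel":[2,0.7,0.9],"roll":0},{"travel":[3,1,1.2],"roll":0},{"travel":[4.5,1.5,1.5],"roll":0},{"travel":[6,2,1.8],"roll":0},{"travel":[7.5,2.5,2.2],"roll":0},{"travel":[9,3,2.6],"roll":0},{"travel":[10.5,3.5,3],"roll":0}]'
python3 -m handwheel '[{"travel":[1.5,0.5,0.3],"roll":0},{"travel":[3,1,0.6],"roll":0},{"travel":[4.5,1.5,0.9],"roll":0},{"travel":[6,2,1.2],"roll":0},{"travel":[7.5,2.5,1.5],"roll":0},{"travel":[9,3,1.7],"roll":0},{"travel":[10.5,3.5,1.9],"roll":0},{"travel":[12,4,2],"roll":0}]'
python3 - <<'E'
from h import *
crop('wrist','w4',(0,0,640,400),1)
E
```

```text
t: 4.65
eef_pos: [468.8, -48.1, 254.0]
tcp_rot: [-1.58, 1.569, -2.823]
ft_force: [-7.5, -3.0, 7.3]
opening: 0.242
t: 5.45
eef_pos: [481.0, -44.1, 255.9]
tcp_rot: [-1.554, 1.569, -2.796]
ft_force: [-6.2, -2.4, 5.7]
opening: 0.24
```

View pics/w4.png

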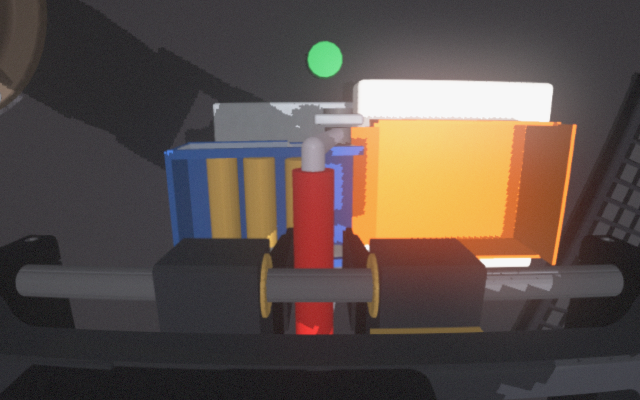

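```bash
python3 -m handwheel '[{"travel":[1,0.3,0.2],"roll":0},{"travel":[2,0.7,0.4],"roll":0},{"travel":[3,1,0.5],"roll":0},{"travel":[4,1.4,0.6],"roll":0},{"travel":[5,1.7,0.7],"roll":0},{"travel":[6,2,0.8],"roll":0},{"travel":[7,2.4,0.8],"roll":0},{"travel":[7,2.4,0.8],"roll":0}]'
python3 - <<'E'
from h import *
crop('wrist','w5',(0,0,640,400),1)
E
```

```text
t: 6.3
eef_pos: [488.1, -41.7, 256.7]
tcp_rot: [-1.506, 1.569, -2.748]
ft_force: [-5.2, -2.1, 4.4]
opening: 0.236
```

View pics/w5.png

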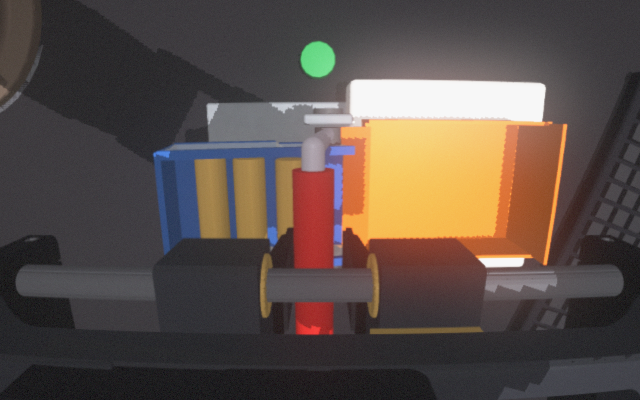

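```bash
cat > look.py <<'E'
import sys
from h import *
n=sys.argv[1]
im=optics.read_camera('wrist');s=env.state()
cv2.imwrite(f'pics/{n}.png',cv2.resize(im[90:280,140:600,::-1],None,fx=1.5,fy=1.5))
h=cv2.cvtColor(im,cv2.COLOR_RGB2HSV)
g=((h[...,0]>=18)&(h[...,0]<35)&(h[...,1]>120)&(h[...,2]>50))[165:240,150:].sum(0)
xs=np.nonzero(g>12)[0]+150
sp=np.split(xs,np.nonzero(np.diff(xs)>2)[0]+1) if len(xs) else []
print(s['t'],'gold',[(int(a[0]),int(a[-1])) for a in sp],'t-disp',round((s['eef_pos'][:2]-[459.2,-51.4])@[.947,.321],1))
E
python3 look.py l0
python3 -m handwheel '[{"travel":[1,0.3,0.1],"roll":0},{"travel":[2,0.7,0.2],"roll":0},{"travel":[3,1,0.2],"roll":0},{"travel":[4,1.4,0.2],"roll":0},{"travel":[5,1.7,0.2],"roll":0},{"travel":[5,1.7,0.2],"roll":0}]'
python3 look.py l1
```

```text
6.4 gold [(197, 228), (235, 265), (277, 291), (368, 499)] t-disp 30.5
t: 7.0
eef_pos: [493.2, -39.9, 256.9]
tcp_rot: [-1.5, 1.57, -2.742]
ft_force: [-4.4, -2.0, 4.8]
opening: 0.238
7.05 gold [(188, 220), (227, 258), (270, 291), (362, 494)] t-disp 35.8
```

View pics/l1.png

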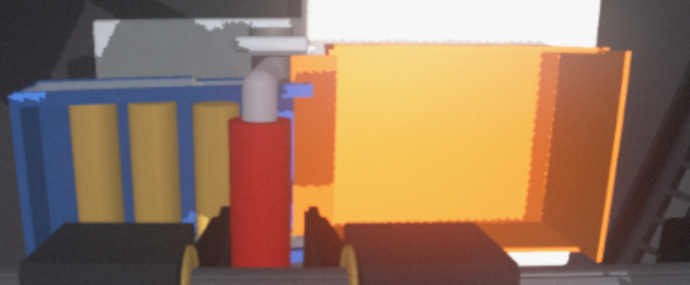

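```bash
for i in 1 ; do python3 -m handwheel '[{"travel":[0.8,0.3,0],"roll":0},{"travel":[1.6,0.5,0],"roll":0},{"travel":[2.4,0.8,0],"roll":0},{"travel":[2.4,0.8,0],"roll":0},{"travel":[2.4,0.8,0],"roll":0}]'; done
python3 look.py l2
```

```text
t: 7.55
eef_pos: [495.5, -39.1, 256.9]
tcp_rot: [-1.488, 1.57, -2.73]
ft_force: [-5.1, -2.1, 4.4]
opening: 0.239
7.6 gold [(184, 216), (224, 255), (267, 291), (359, 492)] t-disp 38.3
```

```bash
python3 -m handwheel '[{"travel":[0.8,0.3,0],"roll":0},{"travel":[1.6,0.5,0],"roll":0},{"travel":[2.4,0.8,0],"roll":0},{"travel":[2.4,0.8,0],"roll":0},{"travel":[2.4,0.8,0],"roll":0}]'
python3 look.py l3
```

```text
t: 8.1
eef_pos: [497.9, -38.3, 256.9]
tcp_rot: [-1.52, 1.57, -2.763]
ft_force: [-5.3, -1.8, 4.4]
opening: 0.241
8.15 gold [(180, 213), (220, 252), (264, 291), (357, 489)] t-disp 40.9
```

```bash
python3 -m handwheel '[{"travel":[0.8,0.3,0],"roll":0},{"travel":[1.6,0.5,0],"roll":0},{"travel":[2.4,0.8,0],"roll":0},{"travel":[2.4,0.8,0],"roll":0},{"travel":[2.4,0.8,0],"roll":0}]'
python3 look.py l4
```

```text
t: 8.65
eef_pos: [500.4, -37.5, 256.9]
tcp_rot: [-1.492, 1.57, -2.734]
ft_force: [-4.5, -0.8, 4.8]
opening: 0.239
8.7 gold [(176, 209), (217, 249), (260, 289), (354, 487)] t-disp 43.4
```

```bash
python3 -m handwheel '[{"travel":[0.8,0.3,0],"roll":0},{"travel":[1.6,0.5,0],"roll":0},{"travel":[2.4,0.8,0],"roll":0},{"travel":[2.4,0.8,0],"roll":0},{"travel":[2.4,0.8,0],"roll":0}]'
python3 look.py l5
```

```text
t: 9.2
eef_pos: [502.8, -36.7, 256.9]
tcp_rot: [-1.551, 1.57, -2.794]
ft_force: [-4.1, -2.5, 4.5]
opening: 0.241
9.25 gold [(172, 205), (213, 245), (258, 286), (352, 484)] t-disp 46.0
```

View pics/l5.png

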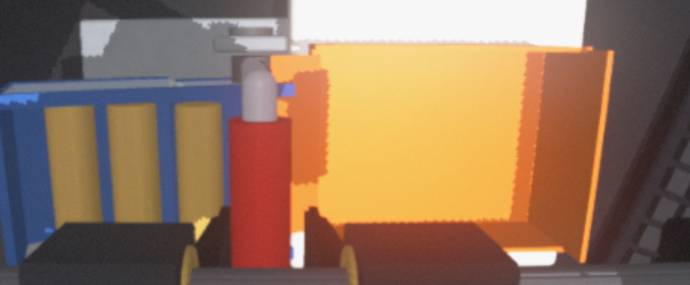

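```bash
python3 -m handwheel '[{"travel":[0.8,0.3,0],"roll":0},{"travel":[1.6,0.5,0],"roll":0},{"travel":[2.4,0.8,0],"roll":0},{"travel":[2.4,0.8,0],"roll":0},{"travel":[2.4,0.8,0],"roll":0}]'
python3 look.py l6
```

```text
t: 9.75
eef_pos: [505.4, -35.9, 256.8]
tcp_rot: [-1.513, 1.57, -2.755]
ft_force: [-4.8, -2.5, 3.8]
opening: 0.239
9.8 gold [(167, 201), (210, 242), (272, 291), (349, 481)] t-disp 48.8
```

Front rod has started moving (258→272 while others shift left). Hold here.

```bash
for i in 1 2 3; do python3 -m handwheel '[{"travel":[0,0,0],"roll":0},{"travel":[0,0,0],"roll":0},{"travel":[0,0,0],"roll":0},{"travel":[0,0,0],"roll":0}]'
python3 look.py h$i; done
```

```text
t: 10.2
eef_pos: [505.7, -35.8, 256.7]
tcp_rot: [1.453, 1.571, 0.211]
ft_force: [-4.9, -1.5, 4.7]
opening: 0.24
10.25 gold [(167, 200), (209, 241), (335, 342), (356, 481)] t-disp 49.0
t: 10.65
eef_pos: [505.7, -35.8, 256.7]
tcp_rot: [1.48, 1.571, 0.237]
ft_force: [-4.3, -1.2, 3.6]
opening: 0.241
10.7 gold [(167, 200), (209, 241), (349, 474), (481, 498)] t-disp 49.0
t: 11.1
eef_pos: [505.7, -35.8, 256.6]
tcp_rot: [1.68, 1.571, 0.438]
ft_force: [-4.7, -1.7, 3.0]
opening: 0.238
11.15 gold [(167, 200), (209, 241), (349, 474), (481, 497)] t-disp 49.0
```

View pics/h3.png

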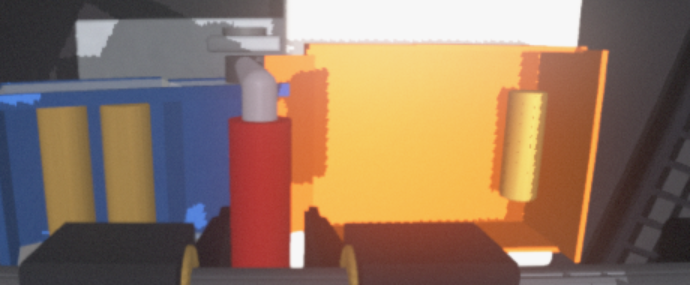

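```bash
for i in 4 5 6; do python3 -m handwheel '[{"travel":[0,0,0],"roll":0},{"travel":[0,0,0],"roll":0},{"travel":[0,0,0],"roll":0},{"travel":[0,0,0],"roll":0},{"travel":[0,0,0],"roll":0},{"travel":[0,0,0],"roll":0}]' >/dev/null
python3 look.py h$i; done
python3 - <<'E'
from h import *
crop('scene','s6',(260,140,130,130),4.5)
E
```

```text
11.8 gold [(167, 201), (209, 241), (349, 474), (481, 498)] t-disp 49.0
12.45 gold [(167, 200), (209, 241), (349, 474), (481, 497)] t-disp 49.0
13.1 gold [(167, 201), (209, 241), (348, 474), (481, 498)] t-disp 49.0
```

View pics/h6.png

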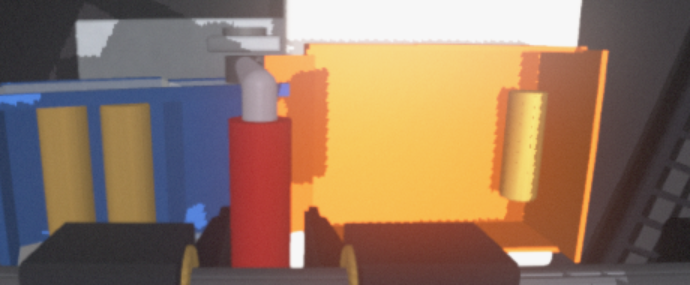

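View pics/s6.png

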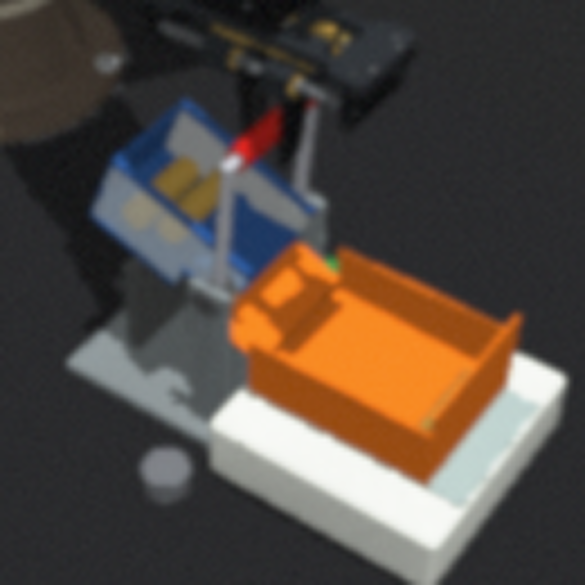

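```bash
python3 -m handwheel '[{"travel":[1,0.3,-0.1],"roll":0},{"travel":[2.2,0.7,-0.3],"roll":0},{"travel":[3.4,1.1,-0.5],"roll":0},{"travel":[4.6,1.5,-0.7],"roll":0},{"travel":[5.8,1.9,-0.9],"roll":0},{"travel":[7,2.3,-1.1],"roll":0},{"travel":[8.2,2.7,-1.3],"roll":0},{"travel":[9.4,3.1,-1.6],"roll":0}]'
python3 look.py m1
python3 -m handwheel '[{"travel":[1.2,0.4,-0.3],"roll":0},{"travel":[2.4,0.8,-0.6],"roll":0},{"travel":[3.6,1.2,-0.9],"roll":0},{"travel":[4.8,1.6,-1.2],"roll":0},{"travel":[6,2,-1.5],"roll":0},{"travel":[7.2,2.4,-1.8],"roll":0},{"travel":[8,2.7,-2.2],"roll":0},{"travel":[8,2.7,-2.4],"roll":0}]'
python3 look.py m2
```

```text
t: 13.95
eef_pos: [515.2, -32.6, 255.0]
tcp_rot: [1.647, 1.571, 0.405]
ft_force: [-4.2, -1.5, 3.4]
opening: 0.24
14.0 gold [(150, 185), (194, 228), (338, 466), (472, 488)] t-disp 59.2
t: 14.8
eef_pos: [523.2, -29.9, 252.6]
tcp_rot: [1.616, 1.571, 0.373]
ft_force: [-3.7, -1.6, 3.4]
opening: 0.237
14.85 gold [(150, 172), (182, 216), (335, 458), (464, 481)] t-disp 67.4
```

View pics/m2.png

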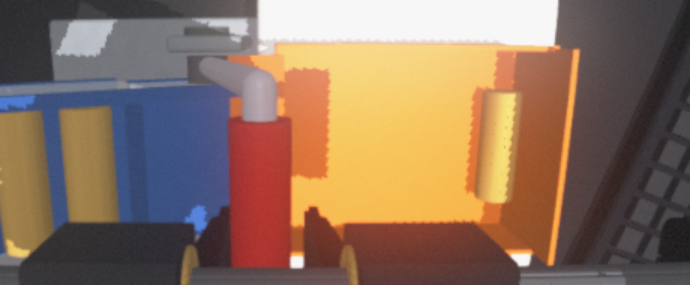

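```bash
sed -i 's/150:\]/60:]/; s/+150/+60/; s/140:600/60:560/' look.py
python3 -m handwheel '[{"travel":[0.8,0.3,-0.3],"roll":0},{"travel":[1.6,0.5,-0.6],"roll":0},{"travel":[2.4,0.8,-0.9],"roll":0},{"travel":[2.4,0.8,-0.9],"roll":0},{"travel":[2.4,0.8,-0.9],"roll":0}]'
python3 look.py m3
```

```text
t: 15.35
eef_pos: [525.5, -29.2, 251.7]
tcp_rot: [1.351, 1.571, 0.108]
ft_force: [-4.3, -1.2, 2.5]
opening: 0.244
15.4 gold [(130, 168), (178, 212), (335, 456), (462, 478), (513, 513)] t-disp 69.9
```

```bash
python3 -m handwheel '[{"travel":[0.8,0.3,-0.3],"roll":0},{"travel":[1.6,0.5,-0.6],"roll":0},{"travel":[2.4,0.8,-0.9],"roll":0},{"travel":[2.4,0.8,-0.9],"roll":0},{"travel":[2.4,0.8,-0.9],"roll":0}]'
python3 look.py m4
```

```text
t: 15.9
eef_pos: [527.9, -28.3, 250.8]
tcp_rot: [1.529, 1.571, 0.286]
ft_force: [-3.7, -1.3, 3.2]
opening: 0.238
15.95 gold [(125, 164), (174, 209), (335, 454), (460, 476), (510, 513)] t-disp 72.4
```

```bash
python3 -m handwheel '[{"travel":[0.8,0.3,-0.3],"roll":0},{"travel":[1.6,0.5,-0.6],"roll":0},{"travel":[2.4,0.8,-0.9],"roll":0},{"travel":[2.4,0.8,-0.9],"roll":0},{"travel":[2.4,0.8,-0.9],"roll":0}]'
python3 look.py m5
```

```text
t: 16.45
eef_pos: [530.3, -27.6, 249.9]
tcp_rot: [1.524, 1.571, 0.281]
ft_force: [-3.1, -0.9, 2.5]
opening: 0.237
16.5 gold [(121, 159), (170, 205), (335, 451), (457, 474), (507, 507), (510, 510)] t-disp 75.0
```

```bash
python3 -m handwheel '[{"travel":[0.8,0.3,-0.4],"roll":0},{"travel":[1.6,0.5,-0.8],"roll":0},{"travel":[2.4,0.8,-1.1],"roll":0},{"travel":[2.4,0.8,-1.1],"roll":0},{"travel":[2.4,0.8,-1.1],"roll":0}]'
python3 look.py m6
```

```text
t: 17.0
eef_pos: [532.7, -26.8, 248.8]
tcp_rot: [1.747, 1.571, 0.504]
ft_force: [-3.8, -2.4, 3.3]
opening: 0.24
17.05 gold [(116, 155), (166, 202), (335, 448), (455, 472), (508, 509)] t-disp 77.5
```

View pics/m6.png

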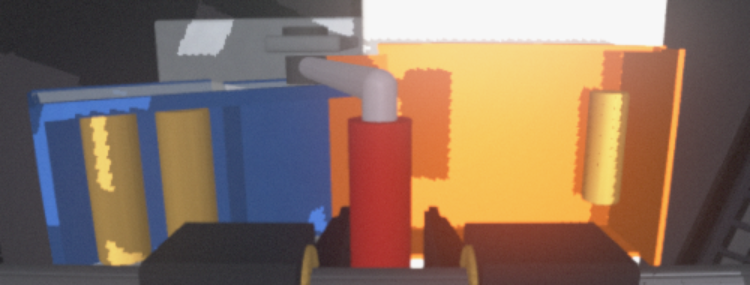

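```bash
python3 -m handwheel '[{"travel":[0.8,0.3,-0.4],"roll":0},{"travel":[1.6,0.5,-0.8],"roll":0},{"travel":[2.4,0.8,-1.1],"roll":0},{"travel":[2.4,0.8,-1.1],"roll":0},{"travel":[2.4,0.8,-1.1],"roll":0}]'
python3 look.py m7
```

```text
t: 17.55
eef_pos: [535.1, -26.0, 247.7]
tcp_rot: [1.75, 1.571, 0.508]
ft_force: [-2.9, -1.0, 2.7]
opening: 0.241
17.6 gold [(111, 150), (162, 198), (335, 445), (453, 470), (504, 506)] t-disp 80.0
```

```bash
python3 -m handwheel '[{"travel":[0.8,0.3,-0.4],"roll":0},{"travel":[1.6,0.5,-0.8],"roll":0},{"travel":[2.4,0.8,-1.2],"roll":0},{"travel":[2.4,0.8,-1.2],"roll":0},{"travel":[2.4,0.8,-1.2],"roll":0}]'
python3 look.py m8
```

```text
t: 18.1
eef_pos: [537.5, -25.2, 246.5]
tcp_rot: [1.324, 1.571, 0.082]
ft_force: [-2.5, -1.2, 2.7]
opening: 0.24
18.15 gold [(106, 146), (157, 194), (335, 442), (451, 468), (499, 504)] t-disp 82.5
```

```bash
python3 -m handwheel '[{"travel":[0.8,0.3,-0.4],"roll":0},{"travel":[1.6,0.5,-0.8],"roll":0},{"travel":[2.4,0.8,-1.2],"roll":0},{"travel":[2.4,0.8,-1.2],"roll":0},{"travel":[2.4,0.8,-1.2],"roll":0}]'
python3 look.py m9
```

```text
t: 18.65
eef_pos: [539.9, -24.3, 245.3]
tcp_rot: [1.503, 1.571, 0.26]
ft_force: [-2.8, -0.6, 2.0]
opening: 0.24
18.7 gold [(100, 142), (157, 195), (335, 440), (449, 465), (496, 502)] t-disp 85.1
```

```bash
python3 -m handwheel '[{"travel":[0,0,0],"roll":0},{"travel":[0,0,0],"roll":0}]' >/dev/null;python3 look.py n1;python3 -m handwheel '[{"travel":[0,0,0],"roll":0},{"travel":[0,0,0],"roll":0},{"travel":[0,0,0],"roll":0},{"travel":[0,0,0],"roll":0}]' ;python3 look.py n2
```

```text
18.95 gold [(101, 141), (168, 205), (335, 440), (449, 465), (496, 502)] t-disp 85.0
t: 19.35
eef_pos: [539.9, -24.4, 245.3]
tcp_rot: [1.379, 1.571, 0.136]
ft_force: [-2.4, -1.3, 1.4]
opening: 0.241
19.4 gold [(101, 139), (335, 341), (345, 440), (449, 465), (496, 502)] t-disp 85.1
```

Second rod is rolling; holding.

```bash
for i in 3 4 5 6; do python3 -m handwheel '[{"travel":[0,0,0],"roll":0},{"travel":[0,0,0],"roll":0},{"travel":[0,0,0],"roll":0},{"travel":[0,0,0],"roll":0},{"travel":[0,0,0],"roll":0},{"travel":[0,0,0],"roll":0}]' >/dev/null
python3 look.py n$i; done
python3 - <<'E'
from h import *
crop('scene','s7',(260,140,130,130),4.5)
E
```

```text
20.05 gold [(101, 140), (335, 417), (422, 465), (495, 502)] t-disp 85.0
20.7 gold [(101, 139), (335, 417), (422, 466), (497, 502)] t-disp 85.0
21.35 gold [(101, 140), (335, 417), (422, 465), (496, 502)] t-disp 85.0
22.0 gold [(101, 139), (335, 417), (422, 445), (448, 466), (496, 502)] t-disp 85.1
```

View pics/n6.png

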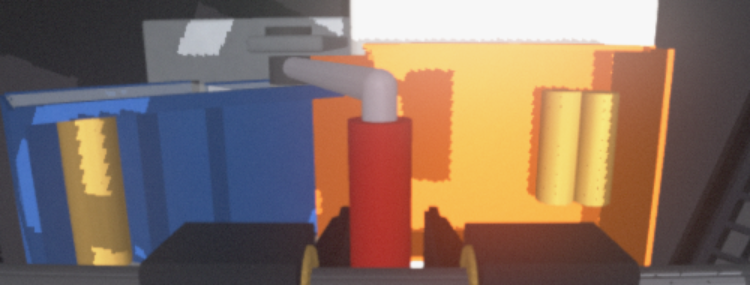

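View pics/n4.png

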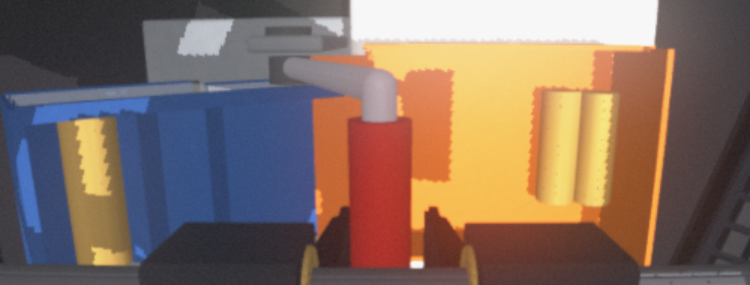

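View pics/s7.png

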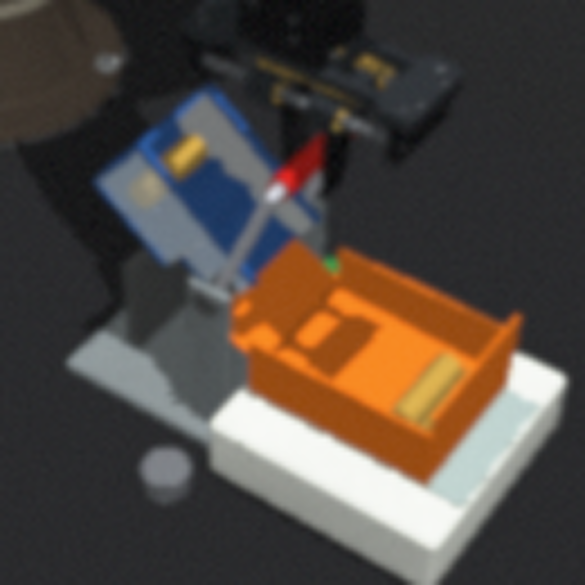

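```bash
python3 -m handwheel '[{"travel":[-1.5,-0.5,0.8],"roll":0},{"travel":[-3.5,-1.2,1.8],"roll":0},{"travel":[-5.7,-1.9,2.8],"roll":0},{"travel":[-8,-2.7,3.8],"roll":0},{"travel":[-10.2,-3.5,4.7],"roll":0},{"travel":[-12.5,-4.2,5.5],"roll":0},{"travel":[-14.8,-5,6.3],"roll":0},{"travel":[-17,-5.8,7],"roll":0}]'
python3 -m handwheel '[{"travel":[-2.1,-0.7,0.7],"roll":0},{"travel":[-4.2,-1.4,1.4],"roll":0},{"travel":[-6.4,-2.2,2],"roll":0},{"travel":[-8.5,-2.9,2.6],"roll":0},{"travel":[-10.6,-3.6,3.1],"roll":0},{"travel":[-12.7,-4.3,3.5],"roll":0},{"travel":[-14.9,-5.1,3.9],"roll":0},{"travel":[-17,-5.8,4.2],"roll":0}]'
python3 look.py r1
python3 -m handwheel '[{"travel":[-2.1,-0.7,0.2],"roll":0},{"travel":[-4.2,-1.4,0.4],"roll":0},{"travel":[-6.4,-2.2,0.5],"roll":0},{"travel":[-8.5,-2.9,0.5],"roll":0},{"travel":[-10.6,-3.6,0.5],"roll":0},{"travel":[-12.7,-4.3,0.4],"roll":0},{"travel":[-14.9,-5.1,0.2],"roll":0},{"travel":[-17,-5.8,0],"roll":0}]'
python3 look.py r2
```

```text
t: 22.85
eef_pos: [522.7, -30.2, 252.5]
tcp_rot: [1.639, 1.571, 0.396]
ft_force: [-3.4, -0.6, -2.4]
opening: 0.237
t: 23.65
eef_pos: [505.7, -36.0, 256.6]
tcp_rot: [1.296, 1.571, 0.053]
ft_force: [-2.3, -0.3, -3.7]
opening: 0.241
23.7 gold [(167, 200), (349, 478), (481, 498)] t-disp 48.7
t: 24.5
eef_pos: [488.7, -41.8, 256.6]
tcp_rot: [1.344, 1.571, 0.101]
ft_force: [-2.6, -1.4, -3.0]
opening: 0.238
24.55 gold [(196, 226), (367, 516)] t-disp 30.7
```

View pics/r2.png

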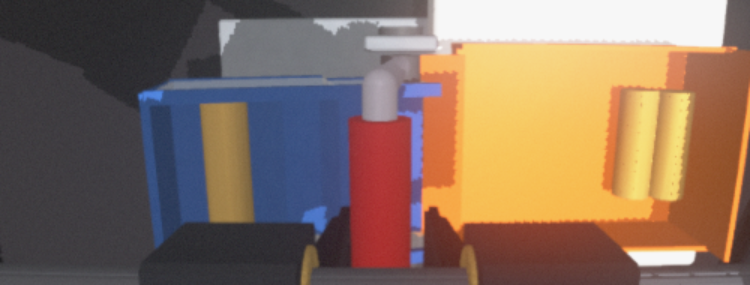

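```bash
python3 -m handwheel '[{"travel":[-2.1,-0.7,-0.2],"roll":0},{"travel":[-4.2,-1.4,-0.5],"roll":0},{"travel":[-6.4,-2.2,-0.8],"roll":0},{"travel":[-8.5,-2.9,-1.1],"roll":0},{"travel":[-10.6,-3.6,-1.5],"roll":0},{"travel":[-12.7,-4.3,-1.9],"roll":0},{"travel":[-14.9,-5.1,-2.4],"roll":0},{"travel":[-17,-5.8,-2.9],"roll":0}]'
python3 -m handwheel '[{"travel":[-2,-0.7,-0.5],"roll":0},{"travel":[-4,-1.4,-1],"roll":0},{"travel":[-6,-2,-1.5],"roll":0},{"travel":[-8,-2.7,-2],"roll":0},{"travel":[-9.5,-3.2,-2.5],"roll":0},{"travel":[-11,-3.7,-3],"roll":0},{"travel":[-12.2,-4.2,-3.3],"roll":0},{"travel":[-13,-4.4,-3.5],"roll":0}]'
python3 -m handwheel '[{"travel":[0,0,0],"roll":0},{"travel":[0,0,0],"roll":0},{"travel":[0,0,0],"roll":0}]'
python3 look.py r3
```

```text
t: 25.35
eef_pos: [471.7, -47.6, 253.6]
tcp_rot: [1.568, 1.571, 0.325]
ft_force: [-3.3, -0.5, -2.7]
opening: 0.24
t: 26.15
eef_pos: [459.2, -52.0, 250.4]
tcp_rot: [1.174, 1.57, -0.068]
ft_force: [0.2, -0.3, 0.9]
opening: 0.242
t: 26.45
eef_pos: [459.0, -52.0, 250.2]
tcp_rot: [1.168, 1.57, -0.075]
ft_force: [-0.8, 0.6, -0.4]
opening: 0.242
26.5 gold [(243, 271), (401, 552)] t-disp -0.4
```

View pics/r3.png

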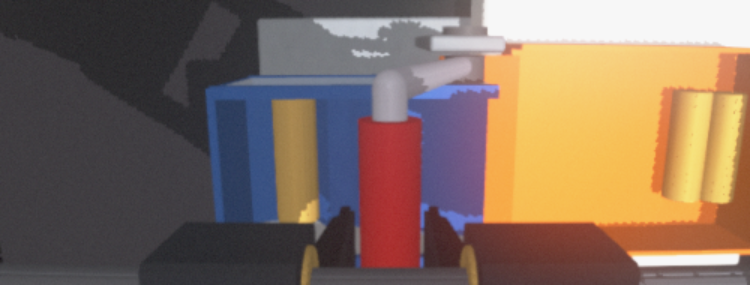

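```bash
python3 -m handwheel '[{"travel":[0,0,0],"roll":0},{"travel":[0,0,0],"roll":0},{"travel":[0,0,0],"roll":0},{"travel":[0,0,0],"roll":0},{"travel":[0,0,0],"roll":0},{"travel":[0,0,0],"roll":0},{"travel":[0,0,0],"roll":0},{"travel":[0,0,0],"roll":0}]' -1
python3 -m handwheel '[{"travel":[0,0,10],"roll":0},{"travel":[0,0,30],"roll":0},{"travel":[0,0,55],"roll":0},{"travel":[0,0,85],"roll":0},{"travel":[0,0,105],"roll":0},{"travel":[0,0,110],"roll":0}]'
python3 -m handwheel '[{"travel":[-5,-20,0],"roll":0},{"travel":[-12,-50,0],"roll":0},{"travel":[-20,-85,0],"roll":0},{"travel":[-25,-120,0],"roll":0},{"travel":[-25,-150,0],"roll":0},{"travel":[-25,-165,0],"roll":0},{"travel":[-25,-170,0],"roll":0},{"travel":[-25,-170,0],"roll":0}]'
python3 - <<'E'
from h import *
crop('scene','s9',(260,140,130,130),4.5)
im=crop('scene','s9f',(0,0,640,400),1)
c,_=cv2.findContours(red(im),0,2)
for k in c:
    if cv2.contourArea(k)>30: print(cv2.contourArea(k),cv2.minAreaRect(k))
crop('top','t9',(0,0,640,400),1)
E
```

```text
t: 27.3
eef_pos: [458.8, -52.0, 250.1]
tcp_rot: [2.033, 1.571, 0.79]
ft_force: [-0.0, 0.5, -0.4]
opening: 0.855
t: 27.9
eef_pos: [459.3, -52.1, 362.7]
tcp_rot: [1.002, 1.567, -0.241]
ft_force: [-0.2, -0.6, -1.2]
opening: 0.997
t: 28.7
eef_pos: [433.8, -221.8, 359.8]
tcp_rot: [-2.79, 1.57, 2.25]
ft_force: [0.7, 0.3, -0.4]
opening: 0.999
87.0 ((395.9412536621094, 173.23532104492188), (6.790997505187988, 16.492422103881836), 14.03624439239502)
100.0 ((308.52655029296875, 163.10177612304688), (6.114686012268066, 19.284778594970703), 48.8140754699707)
```

View pics/s9.png

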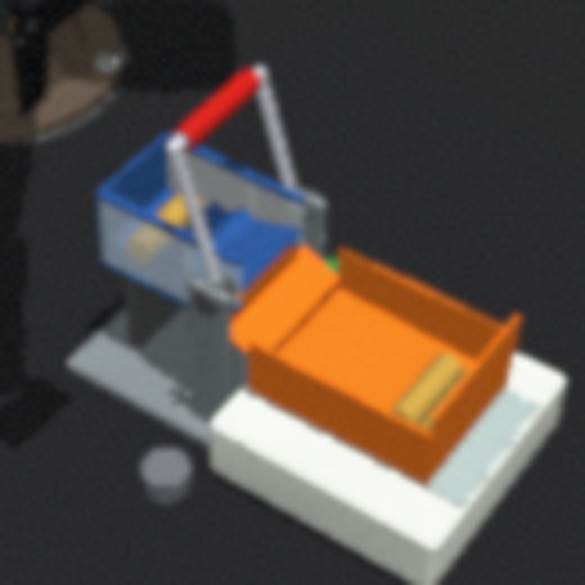

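View pics/t9.png

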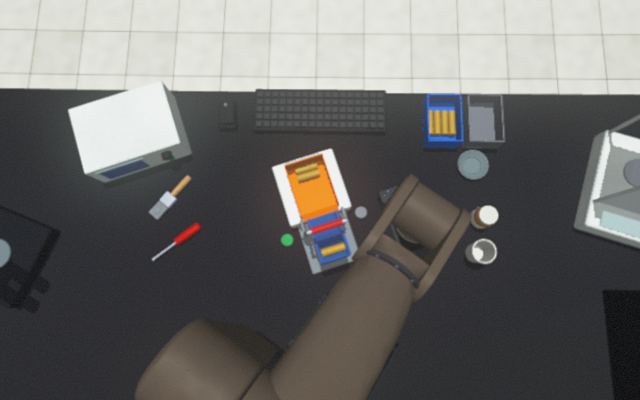

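View pics/s9f.png

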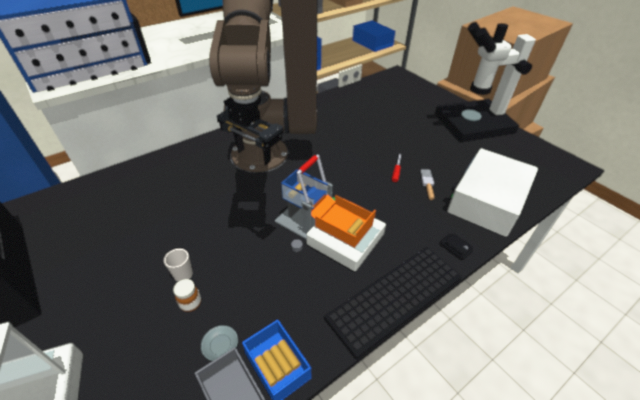

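The bar is back at its starting pixels, two rods are in the tray and the third is in the cup. The loose items sit where they started and the robot is clear, so I'm handing in.

```bash
python3 -c "
from cell import job;print(job.job_done())"
```

```text
the job is handed in; nothing more can be done
None
```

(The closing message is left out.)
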